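# Seat a collared lens barrel in a V-block and hold it down

### The job

Take the lens barrel with the collar out of the grey tray (leave the plain setting rod in its nest and everything else where it is) and lay it in the steel V-block without dropping it, collar at the open end away from the aperture plate, slid fully home so that the collar's shoulder touches the end face of the block. Press it down with your fingers, firmly but not hard (about 5 to 20 N), so that it bears on both sloping faces, and finish while still holding it pressed there, ready for bonding: do not let go.

Things in the scene. Friction and masses are not known exactly. Their poses are not given: they have to be found in the camera images.
- lens_mid (a point): Lens barrel to seat: bare aluminium tube 30 mm in diameter lying on its side, knurled collar (40 mm diameter, 10 mm thick) on one end, a small glass lens in each end; 108 mm long, 0.15 kg. Point on its axis where to grasp: the collar's shoulder is 48 mm from it towards -x, the tube's other end 50 mm towards +x. x runs along the barrel, away from the collar; y and z may lie at any roll.
- lens_barrel: The same lens barrel; origin and axes as lens_mid. Lying in a nest of the tray its axis is 36 mm above the bench.
- lens_collar (a point): Centre of the lens barrel's collar, on the axis, 53 mm from lens_mid.
- v_block: Steel V-block, bolted down. Origin at bench height under the middle of the V; z up; x along the V towards the upright aperture plate (60 mm wide, 68 mm tall, near face 64 mm from the origin). Base plate 150x78x10 mm. Two saddles 60 mm wide, top at 38 mm, stand at x = -48..-26 and +26..+48 mm; the 52 mm gap between them is open for fingers down to the base plate.
- seat_mid (a point): Where lens_mid is when the barrel is fully home: on the V's axis, 42 mm above the bench, midway between the saddles; axes as v_block. The barrel's x then points the same way as the V-block's x, the collar hangs outside the open end and its shoulder is on v_end_face. The 90 degree V takes a 30 mm tube on its two faces.
- v_end_face (a point): Open end face of the V-block (48 mm towards -x from seat_mid, at axis height); the collar's shoulder stops against it.
- v_face_left: The sloping faces of the V on its +y side (both saddles). Rigid: a barrel gripped tight a millimetre to one side of the V's line loads one face only; ease it towards the middle, or press on its top. Origin as v_block.
- v_face_right: The sloping faces of the V on its -y side (both saddles). Rigid. Origin as v_block.
- tray: Grey plastic storage tray, fixed, 150x178 mm, rim 16 mm high. Origin under its centre, on the bench. Two V-nests, 80 mm apart along its y; each is two ribs 12 mm thick, 72 mm apart along x, top at 30 mm; between the ribs fingers have room down to the 3 mm floor. The lens barrel lies in one nest and the setting rod in the other, either way.
- rod_mid (a point): Middle of the plain setting rod: aluminium, 30 mm in diameter, 100 mm long, no collar and no glass; lies in the other nest of the tray, axis 36 mm above the bench. Not to be moved.
- notepad: Spiral notepad, 153x107x13 mm; stands by, not to be moved. Origin under it, on the bench.
- timer: Bench timer, 58x66x20 mm; stands by, not to be moved. Origin under it, on the bench.
- wash_bottle: Squeeze wash bottle with bent spout, 65x108x214 mm; stands by, not to be moved. Origin under it, on the bench.
- vial_1: Capped glass vial, 24 mm across, 56 mm tall; stands by, not to be moved. Origin under it, on the bench.
- vial_2: Capped glass vial, 24 mm across, 56 mm tall; stands by, not to be moved. Origin under it, on the bench.
- beaker_s: Small glass beaker, 55x61x56 mm; stands by, not to be moved. Origin under it, on the bench.
- clamp_screw_0: Chrome thumb screw standing on its flange, 27x27x17 mm; stands by, not to be moved. Origin under it, on the bench.
- forceps: Steel forceps lying flat, 11x132x12 mm; stands by, not to be moved. Origin under it, on the bench.
- vol_flask: Volumetric flask with stopper, 66x66x174 mm; stands by, not to be moved. Origin under it, on the bench.
Mind the look-alikes: they are no part of the job. What is shaped like the lens_barrel but pink is not meant.

How it is judged:
On the way, in this order (a step that is already met when the one before it is completed fails the run):
1. the collared lens barrel is lifted out of the tray (height (world z) of lens_mid above 0.075 m), for 0.1 s.
2. the barrel lies in the V, collar shoulder against the open end face (x of lens_mid in the frame of v_block between -0.002 and 0.002 m and y of lens_mid in the frame of v_block between -0.002 and 0.002 m and z of lens_mid in the frame of v_block between 0.04 and 0.044 m and x of lens_collar in the frame of v_block below -0.045 m and angle between the x axis of lens_mid and the x axis of v_block, either way round below 0.035 rad), for 0.2 s.
At the end, for the whole second after the job is handed in: Barrel in the V: axis within 2 mm and 0.035 rad of the seat, collar at the open end, shoulder within 2 mm of the end face, at rest, fingers touching it, pressed on each side of the V with 2 to 30 N (its weight alone gives about 1 N), through the last second (all of step 2 and contact force between lens_barrel and v_face_left between 2 and 30 N and contact force between lens_barrel and v_face_right between 2 and 30 N and contact force between the fingers and lens_barrel above 2 N and linear speed of lens_barrel below 0.02 m/s); the arm keeps its last pose, push and grip.
It fails at once if the lens barrel is let fall (faster than 0.45 m/s without the fingers on it) (linear speed of lens_barrel above 0.45 m/s and contact force between the fingers and lens_barrel below 0.05 N).
It fails at once if the lens barrel is forced into the V with more than 60 N on one side (contact force between lens_barrel and v_face_left above 60 N or contact force between lens_barrel and v_face_right above 60 N).
It fails at once if the setting rod is moved more than 15 mm (distance of rod_mid from where it was at the start of the episode above 0.015 m).
It fails at once if something standing by is moved more than 30 mm (distance of any of notepad, timer, wash_bottle, vial_1, vial_2, beaker_s, clamp_screw_0, forceps, vol_flask from where it was at the start of the episode above 0.03 m).
It also fails if it takes over 38 s, if anything falls off the work surface, if the arm or the gripper's body presses on something with over 40 N, if the wrist force passes 120 N, or if a joint passes its speed limit or range.

### The arm

A 6-joint arm with a two-finger parallel gripper is mounted at the origin on a cart in front of the work surface, level with it; the furniture and walls round the work are solid. World frame = base frame: x ahead of the robot, y to its left, z up, the work surface at z = 0. Lengths are in m, angles in rad, forces in N, time in s.
With the tool pointing down it reaches from about 0.4 to 0.825 m from the base axis. Payload 7 kg.
Tool frame: the origin (TCP) lies at the very end of the fingers, on their centre line; the grasp point (between the pads) lies 19 mm behind it (arm.grip_point_offset is the distance from the TCP to the grasp point, in m); z points along the fingers, y is the line along which they close (so a half turn about z gives the same grasp; the last joint's range is limited). The gripper opens to 88 mm and grips with 3 to 60 N. Pads are 19 mm wide; open, the fingers measure 130 mm over their backs; the gripper's body (78 mm by 193 mm) begins 47 mm behind the grasp point.
Start: joints at [-1.055, 0.359, 0.012, 0, -1.224, -0.288], TCP at [0.152, -0.658, 0.227] pointing down, gripper open.
Joint ranges: [-3.07, 3.07], [-1.43, 2.12], [-1.02, 1.25], [-3.03, 1.67], [-3.05, -0], [-3.03, 3.03]. Speed limits (rad/s): [2.39, 2.39, 3.01, 3.14, 3.14, 3.14].

### API

Orientations are given as [roll, pitch, yaw] about the fixed x, y, z axes, in that order (R = Rz(yaw) Ry(pitch) Rx(roll)).
In Python, from station import arm, cams gives the robot as it stands.
- The arm moves only by the shell command python3 -m handwheel 'ROWS' [FORCE]. ROWS is JSON, a list that holds one entry, the list of rows, each a list of 7 numbers: the shift along the tool's x, y, z normalised to -1 to 1, where 1 is 0.08 m, then the turn, a rotation vector about the tool's x, y, z normalised to -1 to 1, where 1 is 0.5 rad, then the closure in counts, from 0 (fully open) to 255 (shut). In form: [[[x, y, z, wx, wy, wz, hand], ...]]. A call has 1 to 5 rows; each row is the pose to reach, as a shift and turn from the pose commanded when the call began, along the tool's axes at that moment; what a row does not reach only later rows make up. A row lasts 1/8 s, in which the tool goes at most 62.5 mm and 10.7 degrees, less where a joint would pass 70% of its speed; a pose out of reach is approached as far as the arm can. A call with a number of a shift or a turn outside -1 to 1 is refused whole. A call with a gripper value outside its range is refused whole. The fingers move at their own pace and stop on an object; FORCE is the grip in N (left out, the last holds). Time passes only in rows, so rows that repeat a pose let the fingers close. It gives the time, the measured TCP pose, the force, the opening and the grip force at its end, in the units of the state.
- arm.get_state(): the state, without advancing time (a new reading comes with each control period).
- cams.grab_frame(name): name is "side" or "top" or "wrist"; returns the picture (400x640x3 uint8, blue, green, red); there is no depth.
- cams.camera_info(name): a dict with "camera_matrix" (3x3 intrinsics, pixels), "dist_coeffs" ([k1, k2, p1, p2, k3] as OpenCV has them; the pictures are not rectified), "R" (3x3) and "t" (3): a world point X has camera coordinates R X + t; the wrist camera has in their place "hand_eye" (4x4, takes a point from camera to tool coordinates, whose origin is the TCP and whose axes are the flange's). Camera axes: x right, y down, z forward; pixel columns grow to the right and rows downward; lengths in m; the calibration is good to about 2 mm. A picture is of the moment at which its call begins: read the wrist's pose just before it. camera_info takes no time and is no camera call.
- arm.job_done(): hands the job in; it is judged then, once.
The state is a dict: "t": time; "q": joint angles; "qd": joint speeds; "joint_efforts": joint torques, N m; "eef_pos": TCP position; "ee_rot": TCP orientation; "force": force on the tool from outside, world axes, zero at the start; "moment": the same for the moment, N m; "width": finger opening in m; "gripper_force": force on a finger pad.
Only numpy, scipy, OpenCV 4.12 (cv2) and the standard library are available. Lean on these libraries where they do the work, as an engineer would, in place of code of your own. Each camera call takes 0.05 s, during which the arm holds its last target. There are 200 camera calls.

## Working session

There is one attempt and no reset: what is moved stays moved. The work goes in short steps, Python scripts to look and compute and a shell command to move; the robot and the scene stay as the last step left them, time stands still between calls to the robot, and variables do not carry over. Pictures are saved under pics/ and viewed, at most 10 in all, crops included, and the job is handed in when it is done.

```bash
mkdir -p pics; cat > h.py <<'E'
import numpy as np,cv2
from station import arm,cams
def ray(name,uv):
    i=cams.camera_info(name);K=np.array(i['camera_matrix']);D=np.array(i['dist_coeffs'])
    p=cv2.undistortPoints(np.array([uv],float).reshape(-1,1,2),K,D).reshape(-1,2)
    d=np.c_[p,np.ones(len(p))]
    if name=='wrist':
        from scipy.spatial.transform import Rotation as Ro
        s=arm.get_state();H=np.array(i['hand_eye']);T=np.eye(4);T[:3,:3]=Ro.from_euler('xyz',s['ee_rot']).as_matrix();T[:3,3]=s['eef_pos']
        W=T@H;return W[:3,3],d@W[:3,:3].T
    R=np.array(i['R']);t=np.array(i['t']);return -R.T@t,d@R
def onplane(name,uv,z):
    o,d=ray(name,uv);return o+d*((z-o[2])/d[:,2])[:,None]
E
python3 - <<'E'
from h import *
for n in ('top','side'):
    f=cams.grab_frame(n);cv2.imwrite(f'pics/{n}0.png',f)
    o,d=ray(n,[[320,200]]);print(n,o,d)
print(arm.get_state())
E
```

```text
top [0.42091327 0.09181384 1.24426982] [[ 0.11363087 -0.01376202 -0.99345676]]
side [0.33686825 1.18825651 0.54291729] [[ 0.16472368 -0.89939823 -0.40547676]]
{'t': 0.1, 'q': array([-1.05486462e+00,  3.59330773e-01,  1.11405618e-02, -3.10489032e-04,
       -1.22411030e+00, -2.88085201e-01]), 'qd': array([ 0.00032047, -0.00052686,  0.00164855, -0.00047259, -0.00091545,
       -0.00018206]), 'joint_efforts': array([-1.80111580e-03, -5.84161270e+01,  2.93752635e+01,  7.01556846e+00,
        1.02214603e-02, -5.90056379e-05]), 'eef_pos': array([ 0.1523295 , -0.6571275 ,  0.22570168]), 'ee_rot': array([ 3.14006752e+00, -1.47539659e-04, -2.91385175e+00]), 'force': array([ 0.33273501, -1.06188813, -0.58190738]), 'moment': array([ 0.063828  ,  0.02497164, -0.04641601]), 'gripper_force': 0.0, 'width': 0.08757237629407279}
```

View pics/top0.png

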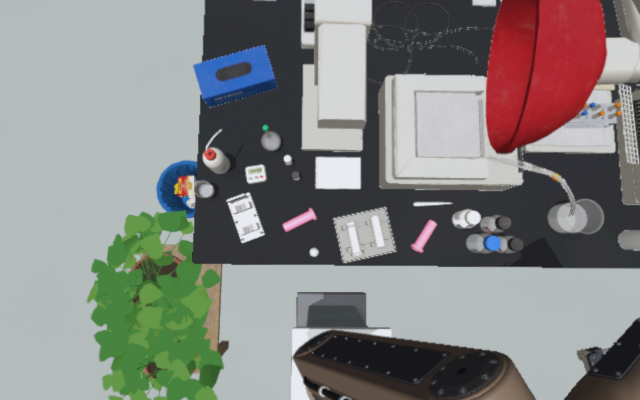

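View pics/side0.png

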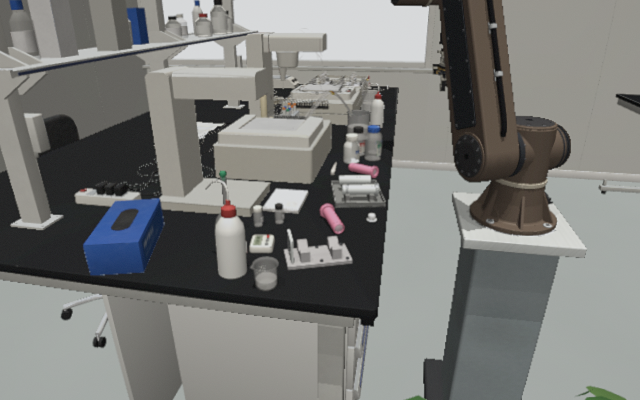

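The top view shows the V-block near (245,217), the tray near (364,234) holding two rods at (353,239) and (378,231), and pink decoys at (299,219) and (424,236). Next I'll enlarge both areas.

```bash
python3 - <<'E'
from h import *
f=cv2.imread('pics/top0.png')
a=cv2.resize(f[185:275,215:275],None,fx=6,fy=6,interpolation=cv2.INTER_CUBIC)
b=cv2.resize(f[195:275,325:405],None,fx=5.4,fy=6.75,interpolation=cv2.INTER_CUBIC)
b=cv2.resize(f[195:275,325:402],None,fx=5.5,fy=6.75,interpolation=cv2.INTER_CUBIC)
b=cv2.resize(f[200:268,330:400],None,fx=6,fy=6,interpolation=cv2.INTER_CUBIC)
c=np.zeros((540,a.shape[1]+b.shape[1],3),np.uint8);c[:540,:a.shape[1]]=a;c[:b.shape[0],a.shape[1]:]=b
cv2.imwrite('pics/c1.png',c);print(c.shape)
print(onplane('top',[[245,217],[364,234],[353,239],[378,231]],0.036))
E
```

```text
(540, 780, 3)
[[ 0.50103189  0.31494713  0.036     ]
 [ 0.45101355 -0.06764224  0.036     ]
 [ 0.43463191 -0.03224185  0.036     ]
 [ 0.46116151 -0.11283768  0.036     ]]
```

View pics/c1.png

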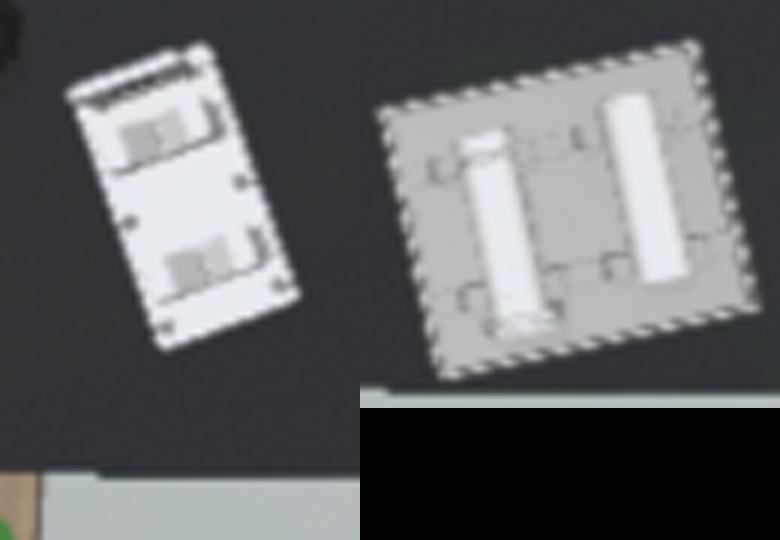

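The crop shows the V-block's aperture plate at its top-left end, so its x runs up and to the left. The left tray item looks longer and seems to have a collar at the bottom, near (525,320). I'll move above the tray for a wrist view.

```bash
H="python3 -m handwheel"
$H '[[[-0.75,0.9,0,0,0,0,0],[-0.75,0.9,0,0,0,0,0]]]'
$H '[[[-0.75,0.9,0,0,0,0,0],[-0.75,0.9,0,0,0,0,0]]]'
$H '[[[-0.75,0.9,0,0,0,0,0],[-0.75,0.9,0,0,0,0,0]]]'
$H '[[[-0.75,0.9,0,0,0,0,0],[-0.75,0.9,0,0,0,0,0]]]'
$H '[[[-0.75,0.9,0,0,0,0,0],[-0.75,0.9,0,0,0,0,0]]]'
$H '[[[-0.75,0.9,0,0,0,0,0],[-0.75,0.9,0,0,0,0,0]]]'
$H '[[[-0.6,1,0,0,0,0,0],[-0.6,1,0,0,0,0,0],[-0.6,1,0,0,0,0,0],[-0.6,1,0,0,0,0,0]]]'
python3 - <<'E'
from h import *
print(arm.get_state()['ee_rot'])
f=cams.grab_frame('wrist');cv2.imwrite('pics/w1.png',f)
E
```

```text
t: 0.35
eef_pos: [0.195, -0.5719, 0.2259]
ee_rot: [3.14, -0.0, -2.914]
force: [0.4, -0.3, 0.5]
width: 0.0877
gripper_force: 0.0
t: 0.6
eef_pos: [0.2373, -0.4879, 0.2264]
ee_rot: [3.141, 0.0, -2.913]
force: [0.2, -0.2, 1.2]
width: 0.0875
gripper_force: 0.0
t: 0.85
eef_pos: [0.2795, -0.4043, 0.2265]
ee_rot: [3.141, 0.0, -2.913]
force: [1.1, -0.1, 0.2]
width: 0.0875
gripper_force: 0.0
t: 1.1
eef_pos: [0.3216, -0.3207, 0.2265]
ee_rot: [3.141, 0.0, -2.913]
force: [-0.0, 0.3, 0.7]
width: 0.0878
gripper_force: 0.0
t: 1.35
eef_pos: [0.3639, -0.237, 0.2266]
ee_rot: [3.141, 0.0, -2.912]
force: [0.1, -0.7, 0.1]
width: 0.0875
gripper_force: 0.0
t: 1.6
eef_pos: [0.4062, -0.1533, 0.2266]
ee_rot: [3.141, 0.0, -2.912]
force: [0.4, -0.0, -1.0]
width: 0.0877
gripper_force: 0.0
t: 2.1
eef_pos: [0.4339, -0.0668, 0.2263]
ee_rot: [3.142, -0.001, -2.913]
force: [0.7, 0.2, -0.1]
width: 0.088
gripper_force: 0.0
[ 3.14157682e+00 -6.60316059e-04 -2.91319823e+00]
```

View pics/w1.png

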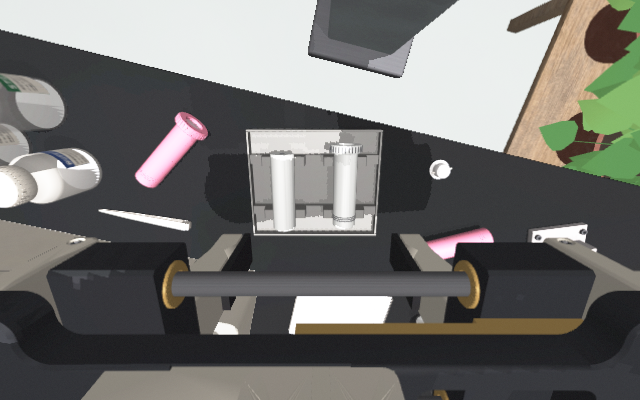

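The wrist view confirms it. The collared barrel is the right one: collar at (347,149) on the robot's side, free end near (344,228). The plain rod is at (284,190). I'll measure on an enlarged crop.

```bash
python3 - <<'E'
from h import *
f=cv2.imread('pics/w1.png')
c=cv2.resize(f[125:240,240:390],None,fx=5,fy=5,interpolation=cv2.INTER_CUBIC);cv2.imwrite('pics/w1c.png',c)
g=cv2.cvtColor(f,cv2.COLOR_BGR2GRAY)
for r in (148,165,175,185,195,205,215,225): print(r,g[r,322:372])
E
```

```text
148 [226 227 149 142 143 142 142 127  93 130 205 132 236 180 226 252 204 242
 254 252 225 255 255 232 254 255 254 206 239 230 144 221 231 131 200 216
 126 188 118 120 128 158 160 158 159 157 157 159 159 158]
165 [159 137 145 158 158 159 158 159 159 158 140 115 143 167 189 205 216 223
 227 231 237 240 235 236 245 247 246 243 238 233 231 230 223 210 182 141
 156 158 158 158 157 156 158 152 136 156 156 157 157 157]
175 [158 158 158 157 158 141 140 139 138 139 140 124 154 174 192 208 219 225
 228 232 238 244 248 248 250 248 247 243 236 231 230 226 219 198 176 160
 157 156 157 157 158 156 157 156 157 158 157 156 158 157]
185 [157 157 157 156 158 142 139 137 137 138 138 123 162 180 198 213 222 226
 231 234 240 247 249 249 249 247 245 241 234 230 229 223 210 184 147 155
 154 156 156 156 155 156 156 156 157 156 156 155 156 155]
195 [155 156 154 155 152 151 137 136 137 136 137 128 169 186 203 216 224 228
 231 236 243 249 248 248 247 245 243 236 232 228 225 218 198 182 155 154
 154 155 155 155 155 156 154 156 156 154 154 153 153 155]
205 [100  78  76  76  75  75  75  75  75  77  77 134 173 190 207 220 225 229
 232 239 245 249 248 248 245 243 242 233 230 227 221 208 185 125  78  76
  76  77  77  76  75  76  75  76  74  75  76  77  77  75]
215 [154 122 152 152 154 153 154 155 154 150 111 105 135 194 212 221 226 229
 233 240 246 248 247 247 245 241 239 232 228 222 214 197 137 122 152 153
 153 151 153 153 153 130 226 221 221 220 229 228 229 219]
225 [227 228 228 227 228 227 228 228 229 229 227 209 184 240 251 225 227 231
 237 241 247 247 247 245 242 240 235 231 225 219 206 221 218 227 228 227
 228 228 228 229 228 228 229 228 229 229 228 229 224 161]
```

View pics/w1c.png

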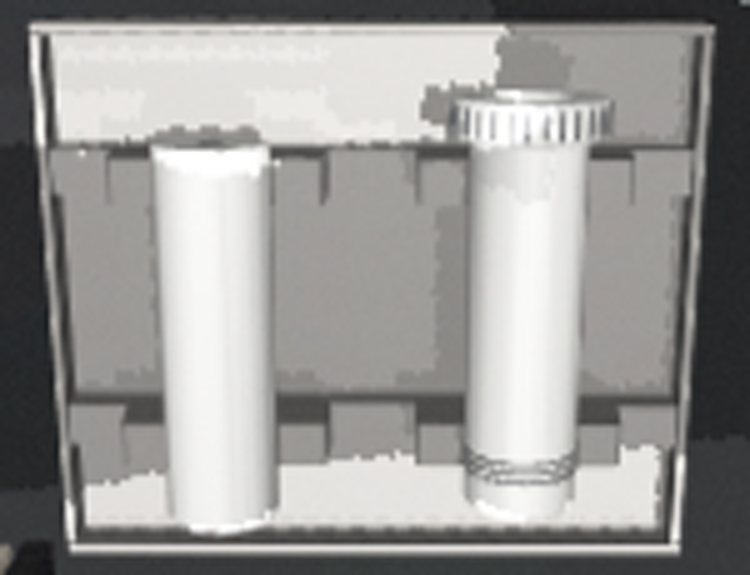

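The crop shows the barrel's edges at about x=467 and 583 at mid-height. The collar's shoulder rim is near (530,147) and the free end near (520,518). The tray rim corners are (32,27), (715,27), (680,550) and (70,550).

```bash
python3 - <<'E'
from h import *
np.set_printoptions(precision=4,suppress=True)
o=lambda p:np.array(p,float)/5+[240-.4,125-.4]
print('cam',ray('wrist',[[320,200]]))
c=onplane('wrist',o([[32,27],[715,27],[680,550],[70,550]]),.016);print('tray',c,c.mean(0));print([np.linalg.norm(c[i]-c[i-1]) for i in range(4)])
m=c.mean(0);ax=(c[2]+c[3]-c[0]-c[1])[:2];print('tray yaw',np.arctan2(ax[1],ax[0]))
e1=onplane('wrist',[[333.5,175],[356.3,175],[332.8,205],[354.6,205]],.036);print('edges',e1,np.linalg.norm(e1[0]-e1[1]))
a=(e1[0]+e1[1])/2;b=(e1[2]+e1[3])/2;print('axis pts',a,b,'yaw',np.arctan2(*(b-a)[:2][::-1]))
print('shoulder z.056',onplane('wrist',o([[530,147]]),.056),'end z .051/.036',onplane('wrist',o([[520,518]]),.051),onplane('wrist',o([[520,518]]),.036))
t=lambda u:np.array([215+(u[0]+.5)/6-.5,185+(u[1]+.5)/6-.5])
v=[t(u) for u in [[165,350],[300,297]]];p=onplane('top',v,.010);print('vblock near corners',p,np.linalg.norm(p[0]-p[1]))
d=p[1]-p[0];x=np.array([-d[1],d[0],0])/np.linalg.norm(d);print('x',x,'origin est',p.mean(0)+x*.075, np.arctan2(x[1],x[0]))
p=onplane('top',[[330+(485-360)/6,200+131/6],[330+(530-360)/6,200+333/6]],.04);print('barrel ends top',p,p.mean(0),np.linalg.norm(p[0]-p[1]))
E
```

```text
cam (array([ 0.3543, -0.0857,  0.386 ]), array([[ 0.2973,  0.0676, -0.9524]]))
tray [[ 0.3985 -0.1743  0.016 ]
 [ 0.3586 -0.0018  0.016 ]
 [ 0.5031  0.0314  0.016 ]
 [ 0.5431 -0.1418  0.016 ]] [ 0.4508 -0.0716  0.016 ]
[np.float64(0.14820975806441006), np.float64(0.17711284392441054), np.float64(0.14827912279041416), np.float64(0.1777946721515052)]
tray yaw 0.22367314379261877
edges [[ 0.4267 -0.0515  0.036 ]
 [ 0.42   -0.0229  0.036 ]
 [ 0.4665 -0.0427  0.036 ]
 [ 0.46   -0.0144  0.036 ]] 0.02936973998165306
axis pts [ 0.4234 -0.0372  0.036 ] [ 0.4632 -0.0285  0.036 ] yaw 0.21471051267095953
shoulder z.056 [[ 0.3946 -0.0456  0.056 ]] end z .051/.036 [[ 0.4897 -0.0231  0.051 ]] [[ 0.4957 -0.0203  0.036 ]]
vblock near corners [[0.4184 0.3262 0.01  ]
 [0.4477 0.2543 0.01  ]] 0.07771749824743333
x [0.9259 0.3777 0.    ] origin est [0.5025 0.3186 0.01  ] 0.3872784506013032
barrel ends top [[ 0.4894 -0.0248  0.04  ]
 [ 0.3826 -0.0489  0.04  ]] [ 0.436  -0.0368  0.04  ] 0.1094551624828146
```

```bash
H="python3 -m handwheel"
$H '[[[-0.18,0.39,0.9,0,0,0.015,122],[-0.18,0.39,0.9,0,0,0.015,122]]]' 25
$H '[[[0,0,0.9,0,0,0,122],[0,0,0.9,0,0,0,122],[0,0,0.9,0,0,0,122]]]'
python3 - <<'E'
from h import *
np.set_printoptions(precision=4,suppress=True)
s=arm.get_state();print(s['eef_pos'],s['ee_rot'],s['width'])
print('bottle cap/base',onplane('side',[[231,270],[265,280]],0.01), onplane('top',[[211,156]],.2),onplane('top',[[205,190]],.05))
E
```

```text
t: 2.4
eef_pos: [0.4393, -0.0337, 0.152]
ee_rot: [3.141, -0.004, -2.923]
force: [0.5, -0.8, 0.5]
width: 0.0731
gripper_force: 0.0
t: 2.78
eef_pos: [0.4414, -0.0337, 0.0831]
ee_rot: [-3.141, -0.001, -2.922]
force: [-0.2, -0.2, 0.9]
width: 0.0469
gripper_force: 0.0
[ 0.4414 -0.0337  0.0831] [-3.1409 -0.0011 -2.922 ] 0.04689384559822052
bottle cap/base [[0.6795 0.4202 0.01  ]
 [0.5934 0.4433 0.01  ]] [[0.6609 0.3857 0.2   ]] [[0.5847 0.442  0.05  ]]
```

```bash
H="python3 -m handwheel"
$H '[[[0,0,0.4,0,0,0,122],[0,0,0.82,0,0,0,122],[0,0,0.82,0,0,0,122]]]'
$H '[[[0,0,0,0,0,0,255],[0,0,0,0,0,0,255],[0,0,0,0,0,0,255],[0,0,0,0,0,0,255]]]' 25
```

```text
t: 3.15
eef_pos: [0.4412, -0.0334, 0.0172]
ee_rot: [-3.141, -0.001, -2.922]
force: [-0.6, 0.4, 0.7]
width: 0.0455
gripper_force: 0.0
t: 3.65
eef_pos: [0.4426, -0.0328, 0.0185]
ee_rot: [-3.141, 0.003, -2.92]
force: [-1.2, -2.0, 9.8]
width: 0.0289
gripper_force: 25.0
```

```bash
H="python3 -m handwheel"
$H '[[[0,0,-0.3,0,0,0,255],[0,0,-0.9,0,0,0,255],[0,0,-0.9,0,0,0,255]]]'
$H '[[[0,0.2,-0.5,0,0,0,255],[-0.2,0.95,-1,0,0,0,255],[-0.2,0.95,-1,0,0,0,255]]]'
$H '[[[-0.2,0.95,-0.2,0,0,0,255],[-0.2,0.95,-0.2,0,0,0,255]]]'
$H '[[[-0.2,0.95,0,0,0,0.1,255],[-0.2,0.95,0,0,0,0,255],[-0.2,0.95,0,0,0,0,255],[-0.2,0.95,0,0,0,0,255]]]'
python3 - <<'E'
from h import *
f=cams.grab_frame('wrist');cv2.imwrite('pics/w2.png',f)
E
```

```text
t: 4.03
eef_pos: [0.4437, -0.0322, 0.0926]
ee_rot: [3.141, 0.008, -2.921]
force: [0.8, 0.5, -1.7]
width: 0.0294
gripper_force: 25.0
t: 4.4
eef_pos: [0.4414, 0.0472, 0.1711]
ee_rot: [3.14, 0.005, -2.919]
force: [0.8, -0.7, -2.7]
width: 0.0296
gripper_force: 25.0
t: 4.65
eef_pos: [0.4391, 0.1244, 0.1849]
ee_rot: [3.141, 0.0, -2.919]
force: [-0.0, -0.2, -1.0]
width: 0.0294
gripper_force: 25.0
t: 5.15
eef_pos: [0.4378, 0.1987, 0.1843]
ee_rot: [-3.141, -0.001, -2.922]
force: [0.5, -0.3, -1.7]
width: 0.0293
gripper_force: 25.0
```

View pics/w2.png

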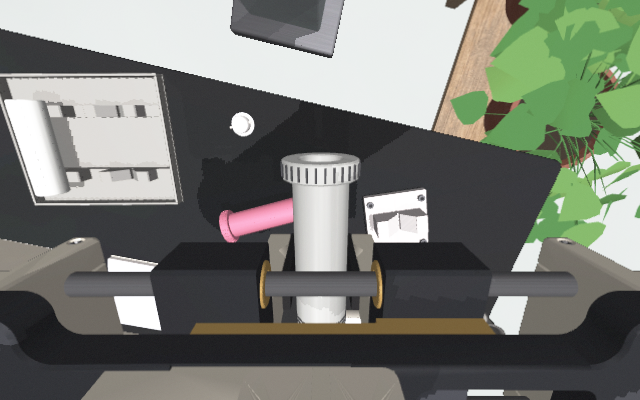

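The barrel is held between the fingers with its collar at (320,165). The V-block's open-end saddle shows at (396,220), but its far end is hidden. I'll move forward so the whole block is in view.

```bash
H="python3 -m handwheel"
$H '[[[-0.8,-0.1,-0.3,0,0,0,255],[-0.8,-0.1,-0.3,0,0,0,255],[-0.8,-0.1,-0.3,0,0,0,255],[-0.8,-0.1,-0.3,0,0,0,255]]]'
python3 - <<'E'
from h import *
s=arm.get_state();print(s['eef_pos'],s['ee_rot'])
f=cams.grab_frame('wrist');cv2.imwrite('pics/w3.png',f)
a=cv2.resize(f[110:250,280:440],None,fx=4,fy=4,interpolation=cv2.INTER_CUBIC);cv2.imwrite('pics/w3c.png',a)
E
```

```text
t: 5.7
eef_pos: [0.5016, 0.2053, 0.2086]
ee_rot: [-3.141, -0.001, -2.922]
force: [0.6, -0.2, -1.6]
width: 0.0291
gripper_force: 25.0
[0.50156947 0.20527998 0.2085513 ] [-3.14145130e+00 -1.01162382e-03 -2.92214838e+00]
```

View pics/w3c.png

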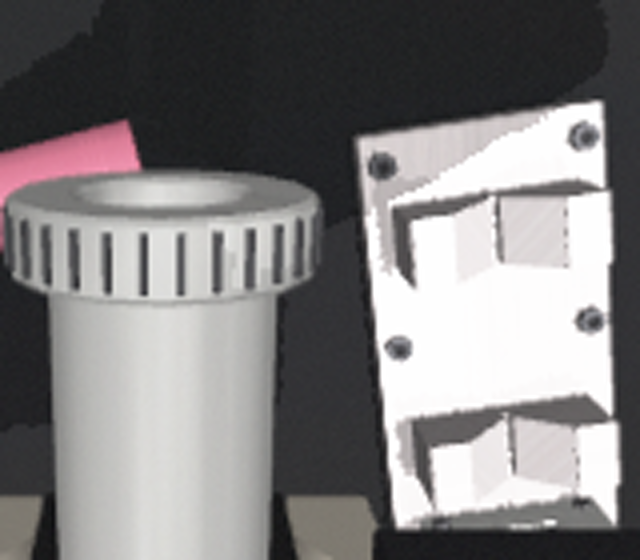

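The crop shows the base plate's near corners at (357,137) and (604,102). The V valley runs (496,198)-(501,265) on the near saddle and (508,414)-(514,482) on the far one. Base screws are at (382,166), (584,136), (399,348) and (591,320). The collar shoulder is near (165,302), and the tube edges are at x=50 and 275.

```bash
python3 - <<'E'
from h import *
from scipy.spatial.transform import Rotation as Ro
np.set_printoptions(precision=4,suppress=True)
o=lambda p:np.array(p,float)/4+[280-.375,110-.375]
P=lambda p,z:onplane('wrist',o(p),z)
c=P([[357,137],[604,102]],.010);d=c[1]-c[0];print('corners',c,np.linalg.norm(d));x=np.array([-d[1],d[0],0])/np.linalg.norm(d)
yaw=lambda x:np.arctan2(x[1],x[0])
print('yaw',yaw(x),yaw(-x),'edge mid',c.mean(0))
v=P([[496,198],[501,265],[508,414],[514,482]],.0208);print('valley',v,'yaw',yaw(v[3]-v[0]),'dists from first',np.linalg.norm(v-v[0],axis=1))
s=P([[382,166],[584,136],[399,348],[591,320]],.012);m=[(s[0]+s[1])/2,(s[2]+s[3])/2];print('screws',m,yaw(m[1]-m[0]),np.linalg.norm(m[1]-m[0]))
print('v origin by valley',v[[0,3]].mean(0),v[[1,2]].mean(0))
st=arm.get_state();R=Ro.from_euler('xyz',st['ee_rot']);p=st['eef_pos']
T=lambda w:R.inv().apply(w-p)
print('shoulder tool',T(P([[165,302]],p[2]+.039)))
e=P([[50,320],[278,320],[57,480],[271,480]],p[2]+.019);te=T(e);print('tube mids tool',(te[0]+te[1])/2,(te[2]+te[3])/2,te[0]-te[1])
E
```

```text
corners [[0.447  0.2565 0.01  ]
 [0.4195 0.3297 0.01  ]] 0.07812815777538257
yaw -2.7821527205433356 0.3594399330464577 edge mid [0.4332 0.2931 0.01  ]
valley [[0.4549 0.3022 0.0208]
 [0.4752 0.3103 0.0208]
 [0.5232 0.3282 0.0208]
 [0.5464 0.3378 0.0208]] yaw 0.3718396556783797 dists from first [0.     0.0218 0.0731 0.0981]
screws [array([0.4424, 0.2963, 0.012 ]), array([0.4995, 0.3186, 0.012 ])] 0.37158733747802375 0.06133813911934405
v origin by valley [0.5007 0.32   0.0208] [0.4992 0.3193 0.0208]
shoulder tool [[ 0.0501  0.0001 -0.039 ]]
tube mids tool [ 0.0424  0.     -0.019 ] [ 0.0196  0.     -0.019 ] [ 0.   -0.03  0.  ]
```

```bash
H="python3 -m handwheel"
$H '[[[-0.12,0.7,0,0,0,0,255],[-0.12,0.7,0,0,0,0,255]]]'
$H '[[[-0.13,0.69,0.3,0,0,-0.2,255],[-0.13,0.69,0.7,0,0,-0.3,255],[-0.13,0.69,0.7,0,0,-0.3,255],[-0.13,0.69,0.7,0,0,-0.3,255]]]'
python3 - <<'E'
from h import *
s=arm.get_state();print(s['eef_pos'],s['ee_rot'])
f=cams.grab_frame('wrist');cv2.imwrite('pics/w4.png',f)
g=cams.grab_frame('side')
a=cv2.resize(f[60:260,230:410],None,fx=2.2,fy=2.2);b=cv2.resize(g[200:290,260:370],None,fx=3.6,fy=4.88,interpolation=cv2.INTER_CUBIC)
b=b[:a.shape[0]];a=a[:b.shape[0]];cv2.imwrite('pics/w4c.png',np.hstack([a,b]))
E
```

```text
t: 6.0
eef_pos: [0.499, 0.2654, 0.2089]
ee_rot: [3.141, 0.0, -2.919]
force: [-0.3, -0.8, -2.0]
width: 0.0294
gripper_force: 25.0
t: 6.5
eef_pos: [0.4979, 0.3188, 0.1542]
ee_rot: [-3.142, 0.001, -2.772]
force: [0.6, 0.4, 0.1]
width: 0.0295
gripper_force: 25.0
[0.49792624 0.3188021  0.15419157] [-3.14154358e+00  9.68762755e-04 -2.77218625e+00]
```

View pics/w4c.png

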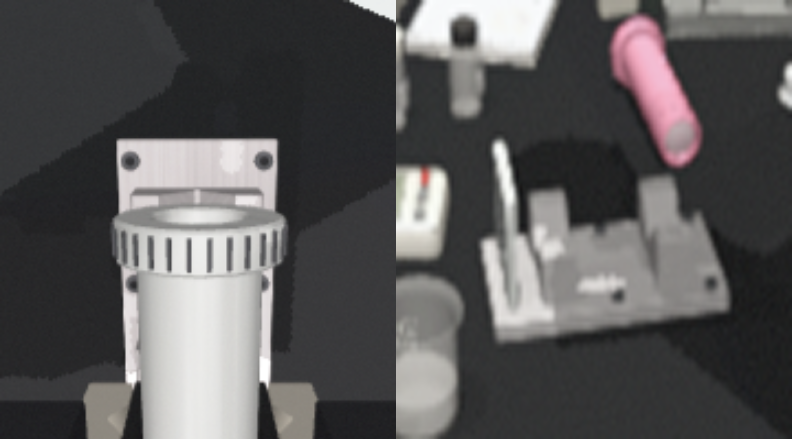

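The held barrel is centred over the V: tube middle at crop x 198.5, base and valley at 197-198, and the base edge is level. Now I'll descend.

```bash
H="python3 -m handwheel"
$H '[[[0.025,0,0.9,0,0,0,255],[0.025,0,0.9,0,0,0,255],[0.025,0,0.9,0,0,0,255]]]'
$H '[[[0,0,0.35,0,0,0,255],[0,0,0.6,0,0,0,255],[0,0,0.6,0,0,0,255],[0,0,0.6,0,0,0,255]]]'
$H '[[[0,0,0.03,0,0,0,255],[0,0,0.06,0,0,0,255],[0,0,0.06,0,0,0,255]]]'
```

```text
t: 6.98
eef_pos: [0.4964, 0.3184, 0.082]
ee_rot: [-3.141, 0.0, -2.771]
force: [-0.9, 0.6, -1.1]
width: 0.0301
gripper_force: 25.0
t: 7.48
eef_pos: [0.497, 0.3194, 0.0351]
ee_rot: [3.141, 0.003, -2.771]
force: [1.1, 0.5, -1.9]
width: 0.0296
gripper_force: 25.0
t: 7.85
eef_pos: [0.4958, 0.3183, 0.0282]
ee_rot: [-3.142, -0.0, -2.771]
force: [0.3, 1.1, -1.9]
width: 0.0295
gripper_force: 25.0
```

```bash
H="python3 -m handwheel"
$H '[[[0,0,0.03,0,0,0,255],[0,0,0.03,0,0,0,255]]]'
$H '[[[0,0,0.02,0,0,0,255],[0,0,0.02,0,0,0,255]]]'
```

```text
t: 8.1
eef_pos: [0.4961, 0.3182, 0.0262]
ee_rot: [-3.141, 0.0, -2.771]
force: [-0.2, -2.6, 3.5]
width: 0.0288
gripper_force: 25.0
t: 8.35
eef_pos: [0.4964, 0.3179, 0.0256]
ee_rot: [-3.141, 0.001, -2.771]
force: [-0.9, -4.5, 13.5]
width: 0.0295
gripper_force: 25.0
```

```bash
H="python3 -m handwheel"
$H '[[[-0.02,-0.006,-0.015,0,0,0,255],[-0.04,-0.006,-0.015,0,0,0,255],[-0.04,-0.006,-0.015,0,0,0,255]]]'
$H '[[[-0.02,0,0,0,0,0,255],[-0.02,0,0,0,0,0,255]]]'
```

```text
t: 8.72
eef_pos: [0.4986, 0.3182, 0.0252]
ee_rot: [-3.14, -0.002, -2.772]
force: [-2.2, -5.4, 6.1]
width: 0.0295
gripper_force: 25.0
t: 8.98
eef_pos: [0.4998, 0.3183, 0.0249]
ee_rot: [-3.14, -0.003, -2.772]
force: [-2.1, -5.9, 4.7]
width: 0.0291
gripper_force: 25.0
```

```bash
H="python3 -m handwheel"
$H '[[[0,-0.015,0,0,0,0,255],[0,-0.015,0,0,0,0,255]]]'
$H '[[[-0.02,-0.005,0,0,0,0,255],[-0.02,-0.005,0,0,0,0,255]]]'
```

```text
t: 9.22
eef_pos: [0.5006, 0.3184, 0.0248]
ee_rot: [-3.141, -0.001, -2.772]
force: [-0.2, -0.7, -2.3]
width: 0.0289
gripper_force: 25.0
t: 9.48
eef_pos: [0.5008, 0.3183, 0.0248]
ee_rot: [-3.141, -0.003, -2.772]
force: [-8.4, 0.3, 2.6]
width: 0.0291
gripper_force: 25.0
```

```bash
H="python3 -m handwheel"
$H '[[[-0.01,0.008,0,0,0,0,255],[-0.01,0.008,0,0,0,0,255]]]'
python3 - <<'E'
from h import *
f=cams.grab_frame('wrist');g=cams.grab_frame('side')
a=cv2.resize(f[100:260,245:395],None,fx=2.7,fy=2.7,interpolation=cv2.INTER_CUBIC);b=cv2.resize(g[210:280,275:365],(389,432),interpolation=cv2.INTER_CUBIC)
cv2.imwrite('pics/w5c.png',np.hstack([a,b]))
E
```

```text
t: 9.72
eef_pos: [0.5008, 0.3183, 0.0248]
ee_rot: [-3.14, -0.005, -2.772]
force: [-10.1, -2.3, 6.0]
width: 0.0294
gripper_force: 25.0
```

View pics/w5c.png

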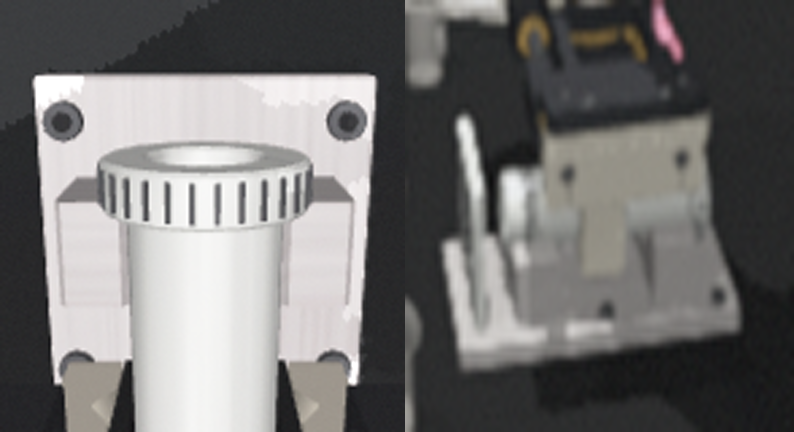

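The wrist crop shows the barrel in the V, its shoulder rim at (205,228). The saddle's front top edge is at y≈202. I'll check that by ray casting, then press.

```bash
H="python3 -m handwheel"
python3 - <<'E'
from h import *
o=lambda p:np.array(p,float)/2.7+[245-.31,100-.31]
P=lambda p,z:onplane('wrist',o(p),z)
x=np.array([np.cos(.371),np.sin(.371),0])
print('shoulder',P([[205,229]],.062)@x,'saddle edge',P([[58,202],[352,202]],.038)@x,'base edge',P([[35,75],[377,75]],.01)@x)
E
$H '[[[0,0,0.015,0,0,0,255],[0,0,0.015,0,0,0,255],[0,0,0.015,0,0,0,255]]]'
```

```text
shoulder [0.53231724] saddle edge [0.53285881 0.53292719] base edge [0.50967059 0.50976405]
t: 10.2
eef_pos: [0.5008, 0.3183, 0.0246]
ee_rot: [-3.141, -0.004, -2.772]
force: [-13.6, -4.6, 15.2]
width: 0.0292
gripper_force: 25.0
```

```bash
H="python3 -m handwheel"
$H '[[[0.008,0,0,0,0,0,255],[0.008,0,0,0,0,0,255],[0.008,0,0,0,0,0,255],[0.008,0,0,0,0,0,255]]]'
$H '[[[0,0,0,0,0,0,255],[0,0,0,0,0,0,255],[0,0,0,0,0,0,255]]]'
```

```text
t: 10.7
eef_pos: [0.5008, 0.3184, 0.0247]
ee_rot: [-3.141, -0.003, -2.771]
force: [-10.6, -4.3, 13.1]
width: 0.0292
gripper_force: 25.0
t: 11.08
eef_pos: [0.5008, 0.3184, 0.0247]
ee_rot: [-3.141, -0.003, -2.771]
force: [-11.4, -4.0, 11.8]
width: 0.0292
gripper_force: 25.0
```

```bash
python3 -c "
from station import arm
print(arm.job_done())"
```

```text
the job is handed in; nothing more can be done
None
```

I handed the job in with the lens barrel seated in the V-block, still held and pressed down with about 12 N. The collar is at the open end, and its shoulder measured within about 0.5 mm of the end face; no verdict came back.

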